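Unclamp the praline box and hold its lid half open

TASK

The wooden praline box is clamped shut on its packing board. Swing the clamp's red handle outward, away from the box, over centre until the clamp is fully open and stays there, then take the lid by the brass pull on its front edge, raise it to 45 degrees and keep holding it there by the pull, because it falls shut when let go: finish while still holding it steady. The box stays down in its place on the board, and the bell, the bowl and the card stand are left where they are.

Things in the scene. Friction and masses are not known exactly. Their poses are not given: they have to be found in the camera images.
- packing_board: Fixed light-wood board on the counter, 10 mm thick, spanning x -83..83, y -233..113 mm about its origin (on the counter, under the middle of the box's place). At yaw 0 x points away from the robot, y to the left. Low fences (tops 26 mm above the counter) locate the box with about 2 mm of play. The steel toggle clamp stands right of the box, at y = -155 mm.
- praline_box: Loose wooden box of chocolates, about 0.9 kg, 148 x 203 mm, lid top 43 mm above its underside, standing on the board. Origin at the underside (body of the box: x -74..66, y -99..101 mm); axes as the board's. The lid is a 6 mm board, 141 x 202 mm, hinged at the back (+x) edge, flush with the box at the front (x = -74 mm).
- praline_box_lid (a joint): Lid angle in rad: 0 shut, grows as the front edge is lifted, 1.92 at most; 45 degrees is 0.785. The hinge is slack: the lid falls shut when let go at 45 degrees.
- lid_hinge (a point): Point on the lid's hinge line, fixed in the box: x = 67, y = 1, z = 36 mm from the box's origin. The hinge line runs along the box's y axis.
- pull_grip (a point): Middle of the brass pull's cross barrel (14 mm thick, 26 mm long along the box's y), 27 mm ahead of the lid's front edge; shut: 168 mm ahead of the hinge, 4 mm above it, 50 mm above the counter. Pinched on its two ends the barrel can turn between the fingers as the lid swings, so the tool can stay pointing down. Site x axis: from pull to hinge, turns with the lid. Free space beside and below.
- clamp (a joint): Clamp angle, rad: 0 clamped (handle upright, arm level with its rubber foot on the lid), 1.75 fully open (handle lying outward to the board's -y, 10 degrees below level; arm upright, clear of the lid). Its weight (0.35 kg) drives it to the nearer end, with about 0.1 N m; centre near 0.9.
- clamp_pivot (a point): Clamp pivot, 74 mm above the counter, 155 mm to the board's -y from its origin. The pivot axis runs along the board's x.
- clamp_grip (a point): Grip point in the red handle, 80 mm from the pivot, straight above it when clamped (154 mm above the counter). The red grip is 16 mm wide along the board's x, 14 mm the other way, and reaches from 40 to 102 mm from the pivot. Turns with the clamp: z axis along the handle away from the pivot, x along the pivot axis.
- lid_pull: The whole brass pull on the lid (44 mm backplate, stem, barrel). Origin in the middle of the lid's front edge at mid-thickness height 40 mm above the box's underside; axes as point pull_grip.
- service_bell: Chrome counter bell, 80 mm wide, 60 mm high, to leave alone. Origin at the middle of its underside.
- bowl_hazel: Oval glazed bowl of hazelnuts, 94 x 128 x 53 mm, to leave alone. Origin at the middle of its underside.
- card_stand: Small price card in a wooden foot, 24 x 85 x 57 mm, to leave alone. Origin at the middle of its underside.

How it is judged:
By the outcome, as a careful person would: the job done as asked, in the order asked, and still so for the second after the job is handed in, while the arm keeps its last pose, push and grip.
It also fails if it takes over 51 s, if anything falls off the work surface, if the arm or the gripper's body presses on something with over 40 N, if the wrist force passes 120 N, or if a joint passes its speed limit or range.

ROBOT

A 7-joint arm with a two-finger parallel gripper is mounted at the origin on a cart in front of the work surface, level with it; the furniture and walls round the work are solid. World frame = base frame: x ahead of the robot, y to its left, z up, the work surface at z = 0. Lengths are in m, angles in rad, forces in N, time in s.
With the tool pointing down it reaches from about 0.425 to 0.925 m from the base axis. Payload 6.8 kg.
Tool frame: the origin (TCP) lies at the very end of the fingers, on their centre line; the grasp point (between the pads) lies 19 mm behind it; z points along the fingers, y is the line along which they close (so a half turn about z gives the same grasp; the last joint's range is limited). The gripper opens to 85 mm and grips with 20 to 120 N. Pads are 22 mm wide; open, the fingers measure 114 mm over their backs; the gripper's body (76 mm by 85 mm) begins 54 mm behind the grasp point. The pads swing forward as they close: fully open they stand 13 mm farther back than shut.
Start: joints at [-1.333, 0.477, 0.022, 1.555, -0.011, 1.109, -0.083], TCP at [0.229, 0.635, 0.231] pointing down, gripper open.
Joint ranges: [-2.96, 2.96], [-0.34, 2.1], [-1.41, 1.46], [0.24, 2.44], [-1.37, 4.51], [0.17, 1.92], [-2.96, 2.96]. Speed limits (rad/s): [2.39, 2.39, 3.14, 3.14, 3.14, 3.14, 3.14].

INTERFACE

Orientations are given as a unit quaternion [w, x, y, z].
In Python, from station import bot gives the robot as it stands. The module is installed in compiled form; this text tells all that it offers.
- The arm moves only by the shell command python3 -m jog 'ROWS' [OPENING] [FORCE]. ROWS is JSON, a list of rows, each a list of 4 numbers: the shift along the tool's x, y, z in cm, then the turn about the tool's z in rad. In form: [[x, y, z, spin], ...]. A call has 1 to 20 rows; each row is the pose to reach, as a shift and turn from the pose commanded when the call began, along the tool's axes at that moment; what a row does not reach only later rows make up. A row lasts 1/12 s, in which the tool goes at most 41.7 mm and 7.16 degrees, less where a joint would pass 70% of its speed; a pose out of reach is approached as far as the arm can. A call with a gripper value outside its range is refused whole. OPENING is the closure, from -1 (fully open) to 1 (shut), set as the call begins (- or left out, the last holds). The fingers move at their own pace and stop on an object; FORCE is the grip in N (left out, the last holds). Time passes only in rows, so rows that repeat a pose let the fingers close. It gives the time, the measured TCP pose, the force, the opening and the grip force at its end, in the units of the state.
- bot.get_obs(): the state, without advancing time (a new reading comes with each control period).
- bot.read_camera(name): name is "side" or "top" or "wrist"; returns a dict with "pixels" (480x640x3 uint8, red, green, blue), "depth" (480x640 float32, m along the optical axis (not along the pixel's ray), 0 where there is no reading), "fovy" (degrees; the focal length in pixels is half the picture's height over the tangent of half this angle, whatever the lens; pixels are square), "cx", "cy" (the principal point, pixels), "pose" (4x4, takes a point from camera to world coordinates). Camera axes: x right, y down, z forward; pixel columns grow to the right and rows downward; lengths in m; the calibration is good to about 2 mm. The wrist camera is an equidistant fisheye: a pixel r from the principal point sees the ray r / f radians off the axis. A picture is of the moment at which its call begins.
- bot.hand_in(): hands the job in; it is judged then, once.
The state is a dict: "t": time; "q": joint angles; "joint_vel": joint speeds; "joint_torque": joint torques, N m; "eef_pos": TCP position; "tool_rot": TCP orientation; "contact_force": force on the tool from outside, world axes, zero at the start; "torque": the same for the moment, N m; "gripper_width": opening from 0.0 (shut) to 1.0 (fully open); "grasp_force": force on a finger pad.
Only numpy, scipy, OpenCV 4.12 (cv2) and the standard library are available. Lean on these libraries where they do the work, as an engineer would, in place of code of your own. Each camera call takes 0.05 s, during which the arm holds its last target. There are 200 camera calls.

## Working session

There is one attempt and no reset: what is moved stays moved. The work goes in short steps, Python scripts to look and compute and a shell command to move; the robot and the scene stay as the last step left them, time stands still between calls to the robot, and variables do not carry over. Pictures are saved under pics/ and viewed, at most 10 in all, crops included, and the job is handed in when it is done.

```bash
mkdir -p pics; cat > h.py <<'E'
import numpy as np,cv2,pickle,sys
from station import bot
def grab(n,tag):
    c=bot.read_camera(n); pickle.dump(c,open(f'pics/{tag}.pkl','wb')); cv2.imwrite(f'pics/{tag}.png',c['pixels'][:,:,::-1]); return c
def ld(tag): return pickle.load(open(f'pics/{tag}.pkl','rb'))
def ray(c,u,v):
    f=240/np.tan(np.radians(c['fovy'])/2); d=np.array([(u-c['cx'])/f,(v-c['cy'])/f,1.]); P=np.array(c['pose']); return P[:3,3],P[:3,:3]@d
def onz(c,u,v,z):
    o,d=ray(c,u,v); return o+d*(z-o[2])/d[2]
def dep(c,u,v):
    o,d=ray(c,u,v); return o+d*c['depth'][int(v),int(u)]
def cloud(c):
    v,u=np.mgrid[:480,:640]; f=240/np.tan(np.radians(c['fovy'])/2); P=np.array(c['pose'])
    d=np.stack([(u-c['cx'])/f,(v-c['cy'])/f,np.ones_like(u)],-1)*c['depth'][...,None]
    return d@P[:3,:3].T+P[:3,3]
E
python3 - <<'E'
from h import *
a=grab('top','top0');b=grab('side','side0')
print(a['pose'],b['pose'],a['fovy'],b['fovy']); print(bot.get_obs())
cv2.imwrite('pics/both0.png',np.vstack([cv2.resize(x['pixels'][:,:,::-1],(400,300)) for x in (a,b)]))
E
```

```text
[[-0.02106297 -0.99315605  0.11488001  0.43816213]
 [-0.9997337   0.01983905 -0.01178703 -0.00949977]
 [ 0.00942725 -0.11509769 -0.99330944  1.2092263 ]
 [ 0.          0.          0.          1.        ]] [[ 0.6769691  -0.53223519  0.50836851  0.05375372]
 [-0.73570881 -0.46953319  0.48813024 -0.4881973 ]
 [-0.0211042  -0.70446028 -0.70942958  0.866305  ]
 [ 0.          0.          0.          1.        ]] 46.039041256512824 54.25352630554087
{'t': 0.1, 'q': array([-1.33309254,  0.47771848,  0.02235928,  1.55633426, -0.01152257,
        1.10928048, -0.08308061]), 'joint_vel': array([-0.00099529, -0.00145972,  0.00010618, -0.00302676,  0.00116001,
       -0.00056075,  0.0014662 ]), 'joint_torque': array([ 3.72338196e-03, -5.97754276e+01,  1.61327966e+00, -2.81953400e+01,
        1.28179468e-02,  5.12413419e-03,  1.52136437e-08]), 'eef_pos': array([0.22862999, 0.63454922, 0.23043028]), 'tool_rot': array([-8.70523945e-05,  1.72034363e-01,  9.85090619e-01, -8.01483561e-04]), 'contact_force': array([-0.42022732, -0.06997906,  1.29038892]), 'torque': array([-0.00268764, -0.04181808,  0.06122605]), 'grasp_force': 0.0, 'gripper_width': 0.9978311900496588}
```

View pics/top0.png

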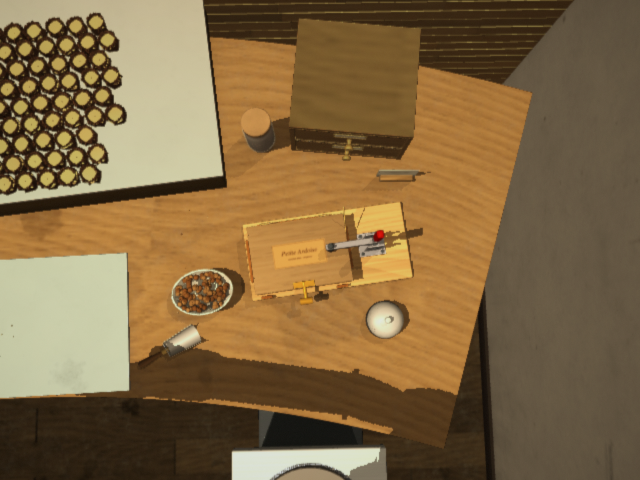

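View pics/side0.png

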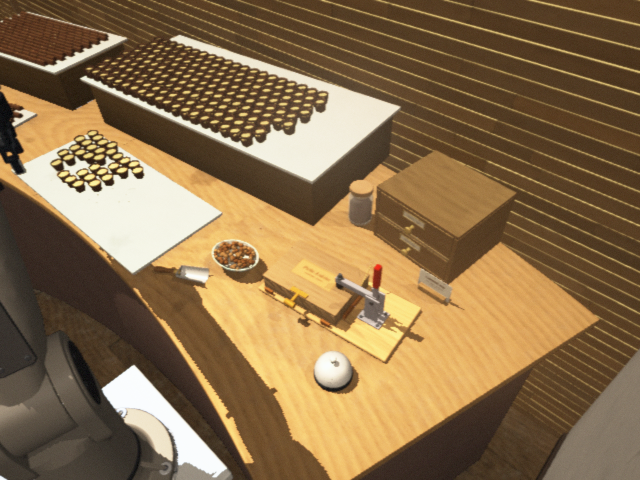

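The top view shows the board with corners near (243,226), (402,203), (411,276), (253,300). The red handle is at (380,236), the brass pull near (305,292), the bell at (386,319), the bowl at (202,292) and the card at (400,175). The side view shows the handle upright at (377,275) and the pull at (293,298).

```bash
python3 - <<'E'
from h import *
def comps(c,m,lo=8):
    n,l,s,ce=cv2.connectedComponentsWithStats(m.astype(np.uint8)); return [(s[i],ce[i],l==i) for i in range(1,n) if s[i][4]>=lo]
for t in ('top0','side0'):
    c=ld(t); hsv=cv2.cvtColor(c['pixels'],cv2.COLOR_RGB2HSV).astype(int); X=cloud(c)
    H,S,V=hsv[...,0],hsv[...,1],hsv[...,2]
    red=((H<6)|(H>174))&(S>190)&(V>90)
    print(t,'RED')
    for s,ce,m in comps(c,red):
        p=X[m]; print(s,ce.round(1),np.median(p,0).round(4),p.min(0).round(3),p.max(0).round(3))
    # z map around board
    zone=(X[...,0]>.4)&(X[...,0]<.85)&(X[...,1]>-.35)&(X[...,1]<.2)
    lid=zone&(X[...,2]>.047)&(X[...,2]<.060)
    k=max(comps(c,lid,50),key=lambda a:a[0][4]); print('lid',k[0],k[1],np.median(X[k[2]],0)); p=X[k[2]][:,:2].astype(np.float32); r=cv2.minAreaRect(p);print(r,cv2.boxPoints(r))
    bd=zone&(X[...,2]>.006)&(X[...,2]<.03)
    for s,ce,m in comps(c,bd,100):
        r=cv2.minAreaRect(X[m][:,:2].astype(np.float32)); print('bd',s,ce,r,np.median(X[m],0),cv2.boxPoints(r).tolist())
c=ld('top0')
cv2.imwrite('pics/tc.png',cv2.resize(c['pixels'][190:345,230:430,::-1],None,fx=4,fy=3.87,interpolation=cv2.INTER_CUBIC)[:600])
E
```

```text
top0 RED
[374 230  10  11  78] [378.4 235. ] [ 0.5716 -0.1378  0.1749] [ 0.438 -0.147  0.121] [ 0.58  -0.009  1.209]
lid [ 247  214  106   91 6630] [298.32413273 254.66892911] [0.54799461 0.01150012 0.05280851]
((0.5365341305732727, 0.008334897458553314), (0.17827250063419342, 0.20341090857982635), 7.250912666320801) [[ 0.43527395  0.0979767 ]
 [ 0.46094745 -0.10380752]
 [ 0.6377943  -0.0813069 ]
 [ 0.6121208   0.12047732]]
bd [210 121  17  69 128] [220.859375  164.3984375] ((0.7724199295043945, 0.1745920032262802), (0.0326794758439064, 0.1506175845861435), 83.35658264160156) [0.739582   0.17506155 0.01832603] [[0.6957264542579651, 0.16707445681095123], [0.845332682132721, 0.149649515748024], [0.849113404750824, 0.1821095496416092], [0.6995071768760681, 0.19953449070453644]]
bd [291 144  54  11 193] [316.9119171  150.21243523] ((0.7825509905815125, -0.032856326550245285), (0.1162407174706459, 0.012413199059665203), 83.51597595214844) [ 0.77846834 -0.03115367  0.01747619] [[0.7698208093643188, -0.08990402519702911], [0.7821545600891113, -0.09130579978227615], [0.795281171798706, 0.024
[... 4657 characters left out ...]
] ((0.5687106847763062, -0.09864839911460876), (0.16821227967739105, 0.2438761442899704), 7.139120101928711) [ 0.54674085 -0.15789189  0.01138349] [[0.4701022207736969, 0.011891703121364117], [0.5004109740257263, -0.23009374737739563], [0.6673191785812378, -0.20918850600719452], [0.637010395526886, 0.0327969491481781]]
bd [341 364  12  25 113] [347.34513274 378.6460177 ] ((0.4224666357040405, -0.19811759889125824), (0.045578666031360626, 0.012662132270634174), 11.820856094360352) [ 0.41482312 -0.20110569  0.02061296] [[0.39886367321014404, -0.19658924639225006], [0.4014575481414795, -0.20898284018039703], [0.446069598197937, -0.19964595139026642], [0.44347572326660156, -0.18725235760211945]]
```

View pics/tc.png

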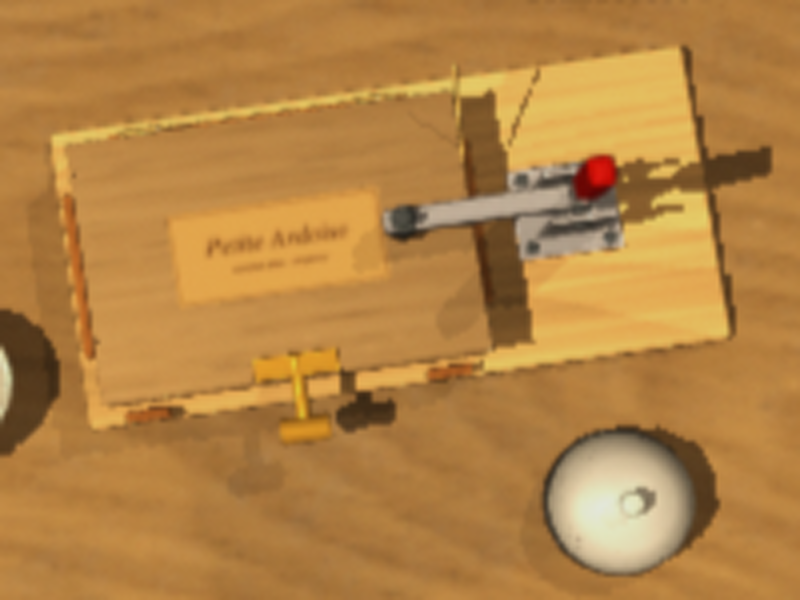

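The crop shows the handle standing upright, a clear gap on the box side of it, and the pull barrel at crop (305,430). The board's yaw is about 7.2° with its origin near (0.554, 0.012). That puts the pivot near (0.574, -0.142) and the pull near (0.454, 0.000). I'll push the handle with closed fingers from the box side.

```bash
python3 -m jog '[[-14,-14,0,-0.12],[-14,-14,0,-0.24],[-14,-14,0,-0.36],[-14,-14,0,-0.47],[-28,-28,0,-0.47],[-28,-28,0,-0.47],[-28,-28,0,-0.47],[-28,-28,0,-0.47],[-28,-28,0,-0.47],[-42,-43,0,-0.47],[-42,-43,0,-0.47],[-42,-43,0,-0.47],[-42,-43,0,-0.47],[-42,-43,0,-0.47],[-57,-58,0,-0.47],[-57,-58,0,-0.47],[-57,-58,0,-0.47],[-57,-58,0,-0.47],[-57,-58,0,-0.47],[-57,-58,0,-0.47]]' 1 20; python3 -m jog '[[0,0,0,0],[0,0,0,0]]'
python3 - <<'E'
from h import *
c=grab('wrist','w1');print(c['fovy'],c['pose']);print(bot.get_obs())
E
```

```text
t: 1.77
eef_pos: [0.5692, -0.1095, 0.2313]
tool_rot: [0.0, -0.06, 0.998, -0.001]
contact_force: [-0.0, 0.4, 1.2]
gripper_width: 0.002
grasp_force: 0.0
t: 1.93
eef_pos: [0.5682, -0.1052, 0.2307]
tool_rot: [-0.001, -0.061, 0.998, -0.0]
contact_force: [-0.1, 1.1, -0.7]
gripper_width: -0.002
grasp_force: 0.0
65.70646984690485 [[-1.20599094e-01  9.58987704e-01  2.56512071e-01  5.04177074e-01]
 [ 9.92701182e-01  1.16626187e-01  3.07033645e-02 -1.13806302e-01]
 [-4.71875773e-04  2.58342634e-01 -9.66053239e-01  3.72783565e-01]
 [ 0.00000000e+00  0.00000000e+00  0.00000000e+00  1.00000000e+00]]
{'t': 1.9833, 'q': array([-0.20527214,  0.32691972,  0.34927884,  1.81342489, -0.12933496,
        1.02482664,  1.88900041]), 'joint_vel': array([-0.02614798, -0.01443268, -0.02062245,  0.01225577, -0.00200599,
       -0.00029443,  0.00081551]), 'joint_torque': array([ 1.68676335e+00, -4.57103312e+01,  5.34439489e+00, -2.69961816e+01,
        1.41716134e-01, -4.61227738e-02,  3.66758765e-02]), 'eef_pos': array([ 0.56799859, -0.1034485 ,  0.23069904]), 'tool_rot': array([-6.39558245e-04, -6.18357004e-02,  9.98086095e-01,  2.90497195e-04]), 'contact_force': array([-0.56371326,  0.46795282, -0.34146755]), 'torque': array([ 0.02666083, -0.00397812, -0.00799346]), 'grasp_force': 0.0, 'gripper_width': 0.0019982952228446045}
```

View pics/w1.png

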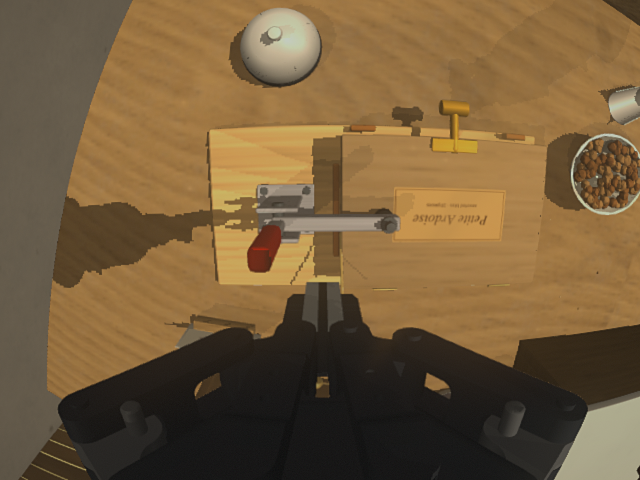

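The wrist view shows the fingertips at (325,285) on the box side of the red handle at (262,250), with the arm at (330,222) below and the pull at (455,108). Next I go down and push.

```bash
python3 -m jog '[[0,0,3,0],[0,0,6,0],[0,0,9.4,0],[0,0,9.4,0],[0,0,9.4,0],[0,-1,9.4,0],[0,-1.7,9.4,0],[0,-2.5,9.4,0],[0,-3.3,9.5,0],[0,-4.2,9.6,0],[0,-5,9.8,0],[0,-5.7,10.3,0],[0,-6.4,10.8,0],[0,-7,11.3,0],[0,-7.6,11.9,0],[0,-8.1,12.4,0],[0,-8.4,12.8,0],[0,-8.4,12.8,0],[0,-8.4,12.8,0],[0,-8.4,12.8,0]]' 1 20
python3 - <<'E'
from h import *
grab('top','t2');c=grab('side','s2'); cv2.imwrite('pics/s2c.png',cv2.resize(c['pixels'][220:400,250:470,::-1],None,fx=3,fy=3))
E
```

```text
t: 3.65
eef_pos: [0.5789, -0.187, 0.1033]
tool_rot: [0.0, -0.062, 0.998, 0.0]
contact_force: [-0.3, -1.2, -0.2]
gripper_width: 0.0
grasp_force: 0.0
```

View pics/s2c.png

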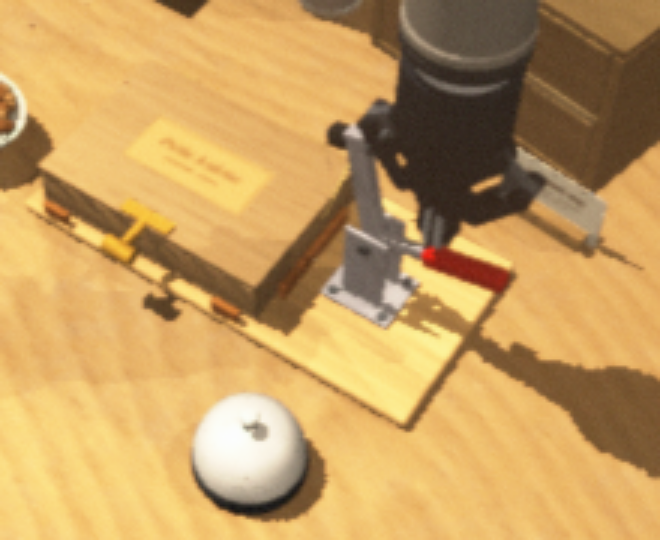

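The clamp went over centre and lies open: its arm is upright at crop (360,180) and its handle points outward at (465,270). Next I retreat and measure the pull from both views.

```bash
python3 -m jog '[[0,-1,0,0],[0,-2,0,0],[0,-2,-4,0],[0,-2,-8,0],[0,-2,-11,0],[0,-2,-14,0],[0,-2,-14,0],[3,2,-14,0],[4,6,-14,0],[6,10,-14,0],[8,14,-14,0],[10,17,-14,0],[10,20,-14,0],[10,20,-14,0],[10,20,-14,0],[10,20,-14,0]]' -0.2 20
python3 - <<'E'
from h import *
print(bot.get_obs()['eef_pos'])
def gold(c,thr=(15,28,190,120)):
    h=cv2.cvtColor(c['pixels'],cv2.COLOR_RGB2HSV).astype(int); return (h[...,0]>=15)&(h[...,0]<=28)&(h[...,1]>205)&(h[...,2]>110)
for t in ('t2','s2'):
    c=ld(t);X=cloud(c);m=gold(c)&(np.hypot(X[...,0]-.454,X[...,1])<.06)&(X[...,2]>.03)
    p=X[m];print(t,len(p)); 
    b=(p-[.5542,.012,0]); e=np.array([.9921,.1253]);x=b[:,:2]@e;y=b[:,:2]@[-.1253,.9921]
    for lo in np.arange(-.12,-.05,.006):
        k=(x>=lo)&(x<lo+.006)
        if k.sum():print(round(lo,3),k.sum(),y[k].min().round(4),y[k].max().round(4),np.median(p[k,2]).round(4),p[k,2].max().round(4))
c=grab('wrist','w3');c=grab('side','s3')
# triangulate barrel centre pixels
E
```

```text
t: 5.08
eef_pos: [0.4554, -0.0021, 0.2436]
tool_rot: [0.0, -0.062, 0.998, -0.0]
contact_force: [0.2, -0.6, 0.0]
gripper_width: 0.604
grasp_force: 0.0
[ 0.45542516 -0.00208508  0.2435698 ]
t2 150
-0.108 17 -0.0109 0.0098 0.0555 0.0598
-0.102 34 -0.0118 0.0109 0.057 0.0617
-0.096 12 -0.01 0.0086 0.0544 0.0586
-0.09 4 -0.0032 -0.0012 0.0566 0.0576
-0.084 3 -0.002 -0.0014 0.0533 0.0549
-0.078 5 -0.0029 0.0014 0.0551 0.0579
-0.072 40 -0.0202 0.0192 0.0554 0.0591
-0.066 35 -0.0208 0.0184 0.0565 0.0592
s2 0
```

View pics/w3.png

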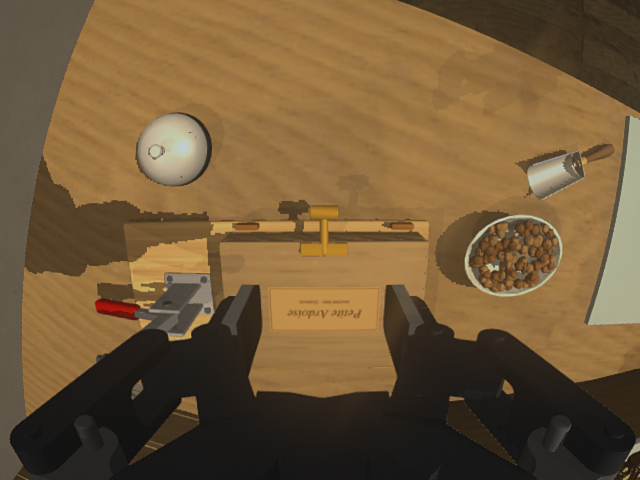

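The wrist view shows the barrel at (324,212), lying between the open fingers. The clamp is open with its handle at (118,308), and the bell and bowl haven't moved. I'll cross-check the pull's height by casting wrist and top rays.

```bash
python3 - <<'E'
from h import *
c=ld('w3');f=240/np.tan(np.radians(c['fovy'])/2)
h=cv2.cvtColor(c['pixels'],cv2.COLOR_RGB2HSV).astype(int)
m=(h[...,0]>=15)&(h[...,0]<=28)&(h[...,1]>190)&(h[...,2]>110);m[:200]=0;m[221:]=0;m[:,:300]=0;m[:,350:]=0
v,u=np.nonzero(m);print(u.min(),u.max(),v.min(),v.max())
U,V=(u.min()+u.max())/2,(v.min()+v.max())/2
d=np.array([U-c['cx'],V-c['cy']]);r=np.hypot(*d);a=r/f
P=np.array(c['pose']);D=P[:3,:3]@np.array([*(d/r*np.sin(a)),np.cos(a)]);o=P[:3,3]
t=ld('t2');h=cv2.cvtColor(t['pixels'],cv2.COLOR_RGB2HSV).astype(int);X=cloud(t)
b=(X-[.5542,.012,0])[...,:2]@[.9921,.1253]
m=(h[...,0]>=15)&(h[...,0]<=28)&(h[...,1]>205)&(h[...,2]>110)&(np.hypot(X[...,0]-.454,X[...,1])<.06)&(X[...,2]>.03)&(b<-.09)
v,u=np.nonzero(m);o2,D2=ray(t,u.mean(),v.mean())
s=np.linalg.lstsq(np.c_[D,-D2],o2-o,rcond=None)[0];print(o+D*s[0],o2+D2*s[1])
E
```

```text
310 337 207 220
[ 0.45587945 -0.00188701  0.05056094] [ 0.45581349 -0.00128837  0.05056418]
```

Both views agree: the barrel is at (0.456, -0.002, 0.0506), right under the tool. Next I descend and grip.

```bash
python3 -m jog '[[0,0,4,0],[0,0,8,0],[0,0,12,0],[0,0,15,0],[0,0,17,0],[0,0,19,0],[0,0,20.5,0],[0,0,21.4,0],[0,0,21.4,0],[0,0,21.4,0],[0,0,21.4,0]]' -0.2 20; python3 -m jog '[[0,0,0,0],[0,0,0,0],[0,0,0,0],[0,0,0,0],[0,0,0,0],[0,0,0,0],[0,0,0,0],[0,0,0,0]]' 1 40
```

```text
t: 6.1
eef_pos: [0.4557, -0.0015, 0.03]
tool_rot: [0.001, -0.062, 0.998, -0.0]
contact_force: [1.0, -1.2, 0.9]
gripper_width: 0.599
grasp_force: 0.0
t: 6.77
eef_pos: [0.4555, -0.001, 0.0302]
tool_rot: [0.001, -0.062, 0.998, 0.0]
contact_force: [-0.4, -0.6, 6.8]
gripper_width: 0.293
grasp_force: 39.0
```

```bash
python3 -m jog '[[0,0,-0.7,0],[-0.1,0,-1.46,0],[-0.2,0,-2.2,0],[-0.32,0,-2.9,0],[-0.5,0,-3.6,0],[-0.7,0,-4.3,0],[-0.9,0,-5.0,0],[-1.15,0,-5.7,0],[-1.15,0,-5.7,0],[-1.15,0,-5.7,0]]' 1 40
python3 - <<'E'
from h import *
grab('top','t4');c=grab('side','s4'); cv2.imwrite('pics/s4c.png',cv2.resize(c['pixels'][200:400,220:460,::-1],None,fx=3,fy=3))
E
```

```text
t: 7.6
eef_pos: [0.4662, 0.0004, 0.0865]
tool_rot: [0.0, -0.062, 0.998, 0.0]
contact_force: [0.7, -0.9, -1.6]
gripper_width: 0.293
grasp_force: 39.5
```

View pics/s4c.png

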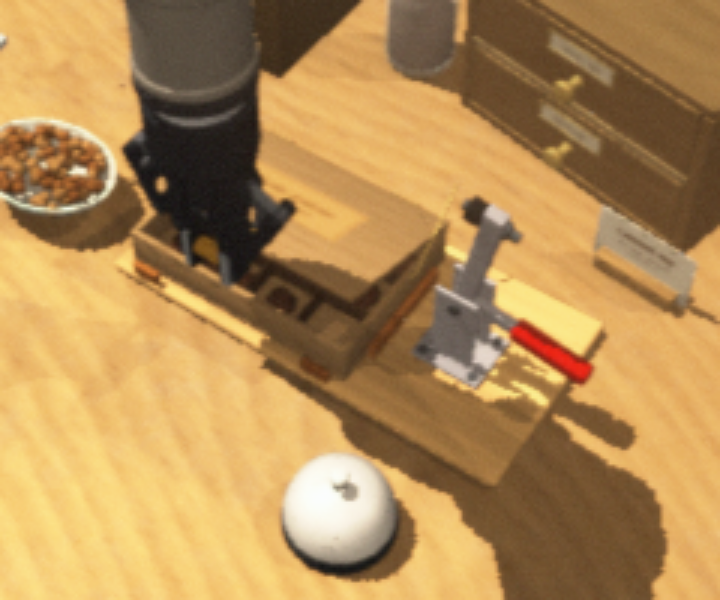

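The side crop shows the lid rising at the front with the box still seated between its fences. The clamp arm is upright at (485,240) and its handle is fully out at (550,350). I'll carry on to 45°.

```bash
python3 -m jog '[[-0.28,0,-0.7,0],[-0.59,0,-1.36,0],[-0.93,0,-2,0],[-1.3,0,-2.65,0],[-1.7,0,-3.26,0],[-2.12,0,-3.86,0],[-2.56,0,-4.44,0],[-3.04,0,-5,0],[-3.53,0,-5.54,0],[-4.05,0,-6.06,0],[-4.05,0,-6.06,0],[-4.05,0,-6.06,0],[-4.05,0,-6.06,0],[-4.05,0,-6.06,0]]' 1 40
python3 - <<'E'
from h import *
a=grab('top','t5');c=grab('side','s5')
cv2.imwrite('pics/s5c.png',np.hstack([cv2.resize(c['pixels'][200:400,240:440,::-1],(400,400)),cv2.resize(a['pixels'][180:340,230:430,::-1],(400,400))]))
# lid plane & pull geometry
X=cloud(c); b=X-[.5542,.012,0]; x=b[...,:2]@[.9921,.1253]; y=b[...,:2]@[-.1253,.9921]
for n,C in(('s',c),('t',a)):
    X=cloud(C); b=X-[.5542,.012,0]; x=b[...,:2]@[.9921,.1253]; y=b[...,:2]@[-.1253,.9921]
    k=(y<-.03)&(y>-.09)&(x>-.05)&(x<.06)&(X[...,2]>.06)&(X[...,2]<.19)
    xs,zs=x[k],X[...,2][k]; 
    for i in range(6):
        p=np.polyfit(xs,zs,1); r=abs(zs-np.polyval(p,xs)); g=r<max(.003,np.median(r)*2.5); xs,zs=xs[g],zs[g]
    print(n,len(xs),np.degrees(np.arctan(-p[0])),p)
print(bot.get_obs())
E
```

```text
t: 8.87
eef_pos: [0.5064, 0.0055, 0.1469]
tool_rot: [-0.0, -0.062, 0.998, 0.0]
contact_force: [-4.5, 0.9, 2.8]
gripper_width: 0.295
grasp_force: 40.1
s 263 43.550182976876926 [-0.95063055  0.12324529]
t 347 44.165465599913986 [-0.97128546  0.12111872]
{'t': 8.9667, 'q': array([-0.34089255,  0.31096466,  0.24782999,  2.04870144, -0.10566992,
        0.79397854,  1.66484668]), 'joint_vel': array([ 5.00039605e-05,  2.24450931e-03, -5.86729243e-04,  1.21595537e-04,
        1.49168981e-03, -1.61137025e-04, -1.86525504e-04]), 'joint_torque': array([  0.8193027 , -41.2628746 ,   3.85905996, -24.5836544 ,
         0.31831398,  -1.64139356,  -0.07026023]), 'eef_pos': array([0.50630718, 0.00546329, 0.14686803]), 'tool_rot': array([-1.67863289e-04, -6.21148077e-02,  9.98068994e-01,  7.40224167e-05]), 'contact_force': array([-4.85241756,  0.81200129,  2.64431955]), 'torque': array([0.32217496, 1.14583458, 0.07650556]), 'grasp_force': 40.124693512916565, 'gripper_width': 0.2940571536951242}
```

View pics/s5c.png

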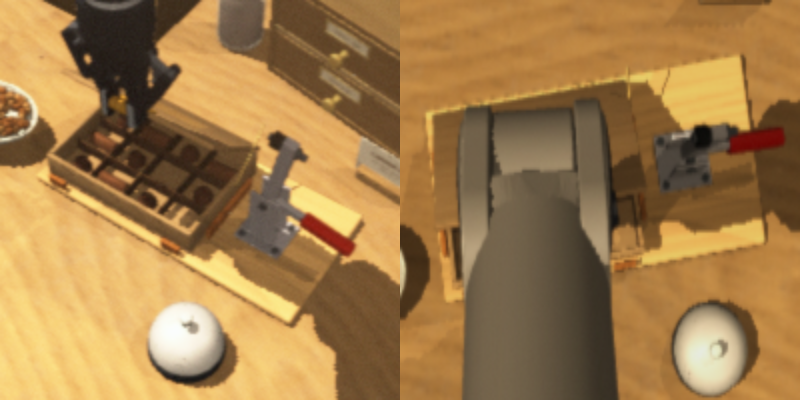

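The lid measures about 44–45° (plane fits 43.6° and 44.2°; tool travel 44.6°). The box is seated, the clamp is open, and the bell hasn't moved. I'll make a small upward trim, which also relieves the light backward push.

```bash
python3 -m jog '[[0,0,-0.2,0],[0,0,-0.2,0],[0,0,-0.2,0],[0,0,-0.2,0],[0,0,-0.2,0],[0,0,-0.2,0]]' 1 40
python3 - <<'E'
from h import *
for n in('side','top'):
    C=grab(n,n+'6');X=cloud(C); b=X-[.5542,.012,0]; x=b[...,:2]@[.9921,.1253]; y=b[...,:2]@[-.1253,.9921]
    k=(y<-.03)&(y>-.09)&(x>-.05)&(x<.06)&(X[...,2]>.06)&(X[...,2]<.19)
    xs,zs=x[k],X[...,2][k]
    for i in range(6):
        p=np.polyfit(xs,zs,1); r=abs(zs-np.polyval(p,xs)); g=r<max(.003,np.median(r)*2.5); xs,zs=xs[g],zs[g]
    print(n,len(xs),np.degrees(np.arctan(-p[0])))
    # masks: handle & box rim
    h=cv2.cvtColor(C['pixels'],cv2.COLOR_RGB2HSV).astype(int);m=((h[...,0]<6)|(h[...,0]>174))&(h[...,1]>190)&(h[...,2]>90)&(X[...,2]>.03)&(x>-.05)&(x<.05)&(y<-.16)
    print('handle y,z',[(y[m][i].round(4),X[...,2][m][i].round(4)) for i in(y[m].argmin(),y[m].argmax())])
E
```

```text
t: 9.47
eef_pos: [0.5068, 0.0055, 0.1489]
tool_rot: [0.0, -0.062, 0.998, 0.0]
contact_force: [1.7, 2.8, -5.1]
gripper_width: 0.297
grasp_force: 39.5
side 247 44.01756097664435
handle y,z [(np.float64(-0.2542), np.float64(0.063)), (np.float64(-0.1976), np.float64(0.0714))]
top 338 44.44978155302894
handle y,z [(np.float64(-0.2546), np.float64(0.0612)), (np.float64(-0.1981), np.float64(0.0743))]
```

```bash
python3 -c "
from station import bot
print(bot.hand_in())"
```

```text
the job is handed in; nothing more can be done
None
```

I've handed the job in with the clamp fully open and the lid still held by its pull at about 45° (44–45° by two measurements); the box was still seated in its fences and the bell, bowl and card stand weren't touched.

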